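# Open the bayonet cover of the slip strainer

## Robot

A 6-joint arm with a two-finger parallel gripper is mounted at the origin on a cart in front of the work surface, level with it; the furniture and walls round the work are solid. World frame = base frame: x ahead of the robot, y to its left, z up, the work surface at z = 0. Lengths are in mm, angles in rad, forces in N, time in s.
With the tool pointing down it reaches from about 350 to 875 mm from the base axis. Payload 4.2 kg.
Tool frame: the origin (TCP) lies midway between the tips of the shut fingers; the grasp point (between the pads) lies 19 mm behind it; z points along the fingers, y is the line along which they close (so a half turn about z gives the same grasp; the last joint's range is limited). The gripper opens to 85 mm and grips with 20 to 120 N. Pads are 22 mm wide; open, the fingers measure 114 mm over their backs; the gripper's body (76 mm by 85 mm) begins 54 mm behind the grasp point. The pads swing forward as they close: fully open they stand 13 mm farther back than shut.
Start: joints at [-1.028, 0.385, 0.008, 0, -1.194, -0.259], TCP at [175.02, -599.973, 231.312] pointing down, gripper open.
Joint ranges: [-3.14, 3.14], [-1.21, 2.06], [-1.07, 1.41], [-3.16, 2.05], [-2.99, -0.16], [-3.1, 3.1]. Speed limits (rad/s): [2.79, 2.79, 3.14, 3.14, 3.14, 3.14].

## Interface

Orientations are given as a unit quaternion [x, y, z, w].
In Python, from bench import read_state, get_image, job_done gives the robot as it stands.
- The arm moves only by the shell command python3 -m jog 'ROWS'. ROWS is JSON, a list of rows, each a list of 3 entries, a list of its own where there are three numbers: the shift along the world's x, y, z scaled (see below), then the turn, a rotation vector about the world's x, y, z scaled (see below), then the gripper's target within -1 to 1 (shut at 1, half-way at 0, fully open at -1). In form: [[[x, y, z], [wx, wy, wz], claw], ...]. A call has 1 to 20 rows; each row is the pose to reach, as a shift and turn from the pose commanded when the call began; what a row does not reach only later rows make up. The controller multiplies each number of a shift by 10 cm and each number of a turn by 120 degrees. A row lasts 1/10 s, in which the tool goes at most 50 mm and 8.59 degrees, less where a joint would pass 70% of its speed; a pose out of reach is approached as far as the arm can. A call with a number of a shift or a turn outside -1 to 1 is refused whole. A call with a gripper value outside its range is refused whole. The fingers move at their own pace and stop on an object; the grip force is fixed at half the most. Time passes only in rows, so rows that repeat a pose let the fingers close. It gives the time, the measured TCP pose, the force, the opening and the grip force at its end, in the units of the state.
- read_state(): the state, without advancing time (a new reading comes with each control period).
- get_image(name): name is "scene" or "top"; returns a dict with "frame" (420x560x3 uint8, red, green, blue), "range_z" (420x560 float32, mm along the optical axis (not along the pixel's ray), 0 where there is no reading), "fx", "fy", "cx", "cy" (pixels), "distortion" ([k1, k2, p1, p2, k3] as OpenCV has them; the pictures are not rectified), "R" (3x3) and "t" (3): a world point X has camera coordinates R X + t. Camera axes: x right, y down, z forward; pixel columns grow to the right and rows downward; lengths in mm; the calibration is good to about 2 mm. A picture is of the moment at which its call begins.
- job_done(): hands the job in; it is judged then, once.
The state is a dict: "clock": time; "joints": joint angles; "joint_vel": joint speeds; "joint_efforts": joint torques, N m; "position": TCP position; "ee_rot": TCP orientation; "contact_force": force on the tool from outside, world axes, zero at the start; "wrist_torque": the same for the moment, N m; "gripper_width": finger opening in mm; "grasp_force": force on a finger pad.
Only numpy, scipy, OpenCV 4.12 (cv2) and the standard library are available. Lean on these libraries where they do the work, as an engineer would, in place of code of your own. Each camera call takes 0.05 s, during which the arm holds its last target. There are 200 camera calls.

## Task

Open the slip strainer so that it can be rinsed. First push the end of the wooden keeper bar well aside, at least 60 degrees from straight across, towards the side where the tall bottle does not stand in its way; then twist the blue cover a quarter turn counter-clockwise while it stays seated, until it comes free of its hooks, lift it straight off and set it down gently, grip upwards, in the middle of the round wooden board. Leave the bar aside and do not shift any of the other things on the counter.

Things in the scene. Friction and masses are not known exactly. Their poses are not given: they have to be found in the camera images.
- strainer: white slip-strainer housing, 82 mm in diameter, fixed to the counter on a steel base plate (235 x 105 mm, 8 mm thick). Origin: on the housing's vertical axis at counter height; its +x points away from the keeper bar's post. Place and yaw vary
- axis_top (a point): centre of the housing's open rim, 62 mm above the counter (bore 72 mm). Two white hooks on opposite sides of the rim (outer radius 61 mm, tops 78 mm above the counter) hold down the cover's two ears. Red dots at the strainer's +x and -x mark where the ears sit when locked, green dots are by the stops at the open end
- pivot (a point): the keeper bar's vertical hinge axis, on a steel post 125 mm from the housing axis on the strainer's -x side; the point is at the bar's mid-height, 138 mm above the counter
- keeper_bar (a joint): swing of the wooden keeper bar about its post, rad: 0 = straight across over the cover (bar along the strainer's +x), positive = towards the strainer's +y (counter-clockwise from above), limits -1.5 and 1.5. Lightly stiff (under 2 N pushed near the free end), stays where left
- bar_end (a point): the place to push: point on the keeper bar's centre line at mid-thickness, 170 mm from the pivot, near the free end (orange band); x of its frame runs along the bar, outwards. The bar is 190 mm long from the pivot, 24 mm wide, underside 130 mm and top 146 mm above the counter
- cover_grip (a point): centre of the upright grip of the loose blue bayonet cover (0.25 kg): a bar 60 mm long (this frame's x), 14 mm wide (y), 44 mm tall (z, 22 mm above and below this point). Seated, this point is 103 mm above the counter
- cover: the same blue cover: origin at the centre of its foot (68 mm round spigot, 10 mm deep), 51 mm below the grip's centre; disc 84 mm wide 10 to 18 mm up, ears at +x and -x to radius 54 mm. Locked: its x along the strainer's x, or up to 0.2 rad counter-clockwise of it. Turned counter-clockwise it is free from 66 degrees on; solid stop at 84. Then it lifts straight up
- mat_top (a point): centre of the top of the round wooden board (light wood, 130 mm in diameter, 5 mm thick, fixed; left or right of the strainer)
- tall_bottle_mid (a point): tall beige bottle with a white screw cap, 61 mm across, 156 mm tall; it stands in the sweep of the keeper bar on one side of the strainer and is taller than the bar's underside; the point is its centre, half-way up. Must not be disturbed
- water_pot_mid (a point): speckled off-white clay pot, 68 mm across, 63 mm tall; it stands on the other side of the strainer, low enough for the bar to pass over; the point is its centre, half-way up. Must not be disturbed
- green_bowl_mid (a point): green glazed bowl, 126 mm across, 69 mm tall; the point is its centre, half-way up. Must not be disturbed
- clay_skull_mid (a point): small clay skull, 83 x 56 mm, 59 mm tall; the point is its centre, half-way up. Must not be disturbed
- squeeze_bottle_mid (a point): white squeeze bottle with a red nozzle, 41 mm across, 112 mm tall; the point is its centre, half-way up. Must not be disturbed
- slip_pot_mid (a point): small off-white pot, 67 mm across, 34 mm tall; the point is its centre, half-way up. Must not be disturbed
- tape_roll_mid (a point): roll of masking tape lying flat, 96 mm across, 25 mm high; the point is its centre, half-way up. Must not be disturbed
- notebook_mid (a point): closed lilac notebook lying flat, 200 x 165 mm, 8 mm thick; the point is its centre, half-way up. Must not be disturbed
- loop_tool_mid (a point): double-ended loop tool lying on the notebook, 177 mm long, 10 mm thick; the point is its centre, half-way up. Must not be disturbed
- mat: the same wooden board: origin at the centre of its underside
There are look-alikes about, which are no part of the job. Leave any orange look-alike of the mat alone.

How it is judged:
By the outcome, as a careful person would: the job done as asked, in the order asked, and still so for the second after the job is handed in, with the robot touching nothing.
It also fails if it takes over 64 s, if anything falls off the work surface, if the arm or the gripper's body presses on something with over 40 N, if the wrist force passes 120 N, or if a joint passes its speed limit or range.

## Working session

There is one attempt and no reset: what is moved stays moved. The work goes in short steps, Python scripts to look and compute and a shell command to move; the robot and the scene stay as the last step left them, time stands still between calls to the robot, and variables do not carry over. Pictures are saved under pics/ and viewed, at most 10 in all, crops included, and the job is handed in when it is done.

```bash
mkdir -p pics
cat > h.py <<'E'
import numpy as np,cv2
from bench import *
def cam(n):
    d=get_image(n); d['K']=np.array([[d['fx'],0,d['cx']],[0,d['fy'],d['cy']],[0,0,1]]);d['D']=np.array(d['distortion'],float);d['R']=np.array(d['R']);d['t']=np.array(d['t']);return d
def ray(d,uv):
    p=cv2.undistortPoints(np.array(uv,float).reshape(-1,1,2),d['K'],d['D'])[:,0]
    r=np.c_[p,np.ones(len(p))]; return -d['R'].T@d['t'], r
def onplane(d,uv,z):
    c,r=ray(d,uv); w=r@d['R']; s=(z-c[2])/w[:,2]; return c+w*s[:,None]
def cloud(d):
    v,u=np.mgrid[0:420,0:560]; c,r=ray(d,np.c_[u.ravel(),v.ravel()]); P=c+(r*d['range_z'].reshape(-1,1))@d['R']; P[d['range_z'].ravel()==0]=np.nan; return P.reshape(420,560,3)
def px(d,X):
    return cv2.projectPoints(np.array(X,float).reshape(-1,1,3),cv2.Rodrigues(d['R'])[0],d['t'],d['K'],d['D'])[0][:,0]
def save(d,n): cv2.imwrite('pics/'+n,d['frame'][:,:,::-1])
E
python3 - <<'E'
from h import *
for n in('scene','top'):
    d=cam(n); save(d,n+'0.png'); print(n,-d['R'].T@d['t'],d['fx'])
print(read_state())
E
```

```text
scene [ -588.27187847 -1043.130829     931.48124122] 455.3384420917999
top [-554.8268867   490.47545687 1549.91720545] 486.46148857623376
{'clock': 0.1, 'joints': array([-1.02839590e+00,  3.85500189e-01,  6.75636476e-03, -4.24043349e-04,
       -1.19402843e+00, -2.58638351e-01]), 'joint_vel': array([ 1.64999006e-04, -7.09620217e-05,  2.80587058e-03,  1.72987479e-03,
       -1.00608751e-03, -3.37400526e-04]), 'joint_efforts': array([-2.71907411e-03, -3.93318486e+01,  1.88928598e+01,  4.19807330e+00,
       -2.65385526e-03, -1.66875420e-06]), 'position': array([ 174.86684044, -599.48690247,  230.31782382]), 'ee_rot': array([-1.41328012e-01,  9.89962311e-01,  9.86614677e-04, -2.03728089e-04]), 'contact_force': array([ 0.07825846, -0.65953026,  0.32987163]), 'wrist_torque': array([ 0.00161932, -0.01179008,  0.01730287]), 'grasp_force': 0.0, 'gripper_width': 85.02571257182264}
```

View pics/scene0.png

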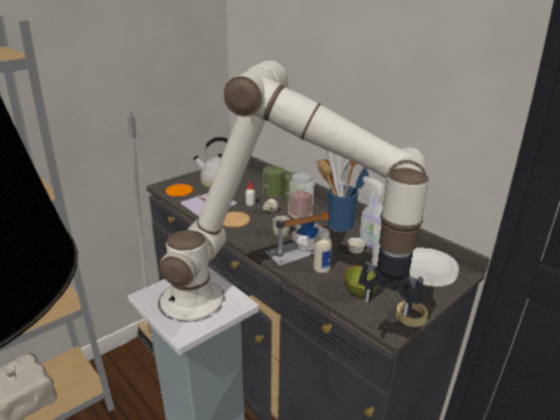

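View pics/top0.png

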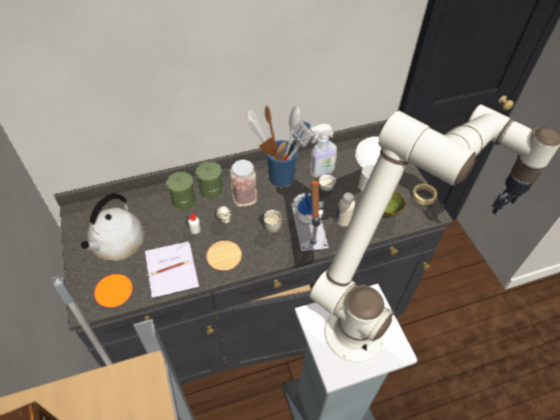

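The scene view shows the brown keeper bar at about (305,220), the blue cover at (306,237), the tall bottle at (322,252), the light wood board at (236,219) and the orange decoy at (179,190). In the top view the bar runs (314,240) to (316,180), the bottle is at (346,210), the speckled pot at (272,220), the board at (224,255) and the orange decoy at (113,290).

Candidates (top view):
- Board: light wood (224,255) or orange disc (113,290). I choose the light wood one.
- Pot: speckled (272,220) or small (327,183).
- Blue thing: cover (308,208) or utensil crock (282,165). I choose the cover under the bar.

Next, measurements and a close crop.

```bash
cat > m.py <<'E'
from h import *
for n,(a,b,c,e) in (('top',(165,255,195,365)),('scene',(195,280,220,340))):
    d=cam(n); P=cloud(d); hsv=cv2.cvtColor(d['frame'],cv2.COLOR_RGB2HSV); H,S,V=[hsv[...,i].astype(int) for i in range(3)]
    im=d['frame'][a:b,c:e,::-1]; im=cv2.resize(im,None,fx=4.4,fy=4.4,interpolation=cv2.INTER_CUBIC); cv2.imwrite(f'pics/crop_{n}.png',im)
    z=P[...,2]; X=P[...,0];Y=P[...,1]
    roi=np.zeros(z.shape,bool); roi[a:b,c:e]=1
    m=roi&(abs(z-143)<10)&(S>110)&((H<18)|(H>170)); q=P[m]
    c0=np.median(q,0); u=np.linalg.svd(q[:,:2]-q[:,:2].mean(0))[2][0]; u*=np.sign(u[0]); t=(q[:,:2]-c0[:2])@u
    print(n,'bar',m.sum(),q.mean(0),'dir',np.degrees(np.arctan2(u[1],u[0])),'ends',c0[:2]+u*t.min(),c0[:2]+u*t.max(),np.ptp(t))
    m=roi&(H>100)&(H<125)&(S>110)&(z>50)&(z<135); q=P[m]; print('blue',m.sum(),q.mean(0),q.min(0),q.max(0))
    g=q[q[:,2]>100]; print(' grip',len(g),g.mean(0),g.min(0),g.max(0)) if len(g) else 0
    # board
    m=(abs(z-5)<6)&(H>8)&(H<25)&(S>60)&(V>150)&(X>250)&(X<800); k,l,st,ce=cv2.connectedComponentsWithStats(m.astype(np.uint8))
    for i in range(1,k):
        if st[i,4]>100:
            cs=cv2.findContours((l==i).astype(np.uint8),0,1)[0][0][:,0]; w=onplane(d,cs,5)[:,:2].astype(np.float32); print('board?',ce[i],st[i,4],cv2.minEnclosingCircle(w),np.mean(cv2.cvtColor(d['frame'],cv2.COLOR_RGB2HSV)[l==i],0))
    # tall clusters
    m=(z>20)&(z<170)&(X>330)&(X<900)&(abs(Y)<500); k,l,st,ce=cv2.connectedComponentsWithStats(m.astype(np.uint8))
    for i in range(1,k):
        if st[i,4]>60: q=P[l==i]; print('obj',ce[i].round(),q.min(0).round(),q.max(0).round())
E
python3 m.py
```

```text
top bar 201 [485.06560134 -36.47362317 145.79020442] dir -21.500515363760844 ends [402.45985248  -3.71694667] [563.3836524  -67.10818931] 172.95929875704422
blue 503 [618.90727068  11.80611047  89.05763082] [472.07113544 -27.72730073  50.589763  ] [729.922834    65.09558008 134.94397216]
 grip 168 [640.60746183  12.62933826 116.10286887] [474.99598434 -26.42529129 100.01137875] [729.87812745  62.82579042 134.94397216]
board? [223.46236559 255.16129032] 744 ((434.0415954589844, 338.8276672363281), 67.6884994506836) [ 19.20430108 103.87365591 242.63037634]
board? [112.98235943 290.40022051] 907 ((410.6502380371094, 751.9623413085938), 69.00131225585938) [ 16.2800441  212.36273429 248.24366042]
obj [341. 133.] [ 683. -500.   20.] [ 894. -111.  170.]
obj [221. 163.] [ 674. -107.   20.] [894. 500. 170.]
obj [267. 132.] [873.   8. 110.] [890.  48. 169.]
obj [367. 157.] [ 549. -464.   21.] [ 813. -282.   99.]
obj [244. 188.] [628. 143.  20.] [715. 234. 170.]
obj [327. 181.] [ 602. -193.   20.] [ 674. -125.   45.]
obj [310. 208.] [368. -82.  20.] [570.  39. 161.]
obj [396. 204.] [ 371. -402.
[... 558 characters left out ...]
22468 115.87428139] [475.04629896 -29.98111294 100.24764363] [691.16044528  38.84885602 134.96192366]
board? [179.01581028 189.56126482] 253 ((407.4852600097656, 745.302978515625), 70.05111694335938) [ 16.16205534 245.0513834  203.92885375]
board? [235.44262295 219.10491803] 305 ((429.056396484375, 334.7199401855469), 66.14183807373047) [ 16.17377049 110.72786885 185.09836066]
obj [320. 208.] [ 364. -321.   20.] [891. 500. 170.]
obj [250. 193.] [556. 387.  20.] [602. 431. 107.]
obj [270. 204.] [550. 265.  23.] [622. 317.  59.]
obj [447. 231.] [ 850. -500.   20.] [ 892. -280.  170.]
obj [430. 264.] [ 604. -500.   21.] [ 809. -341.   48.]
obj [353. 280.] [ 372. -385.   20.] [ 486. -277.   70.]
```

Run:
```python
import cv2,numpy as np
a=cv2.imread('pics/crop_top.png');b=cv2.imread('pics/crop_scene.png')
a=cv2.resize(a,(500,265));b=cv2.resize(b,(450,319))
c=np.zeros((590,500,3),np.uint8);c[:265]=a;c[265:584,:450]=b;cv2.imwrite('pics/c1.png',c)
```

```text
(no output)
```

View pics/c1.png

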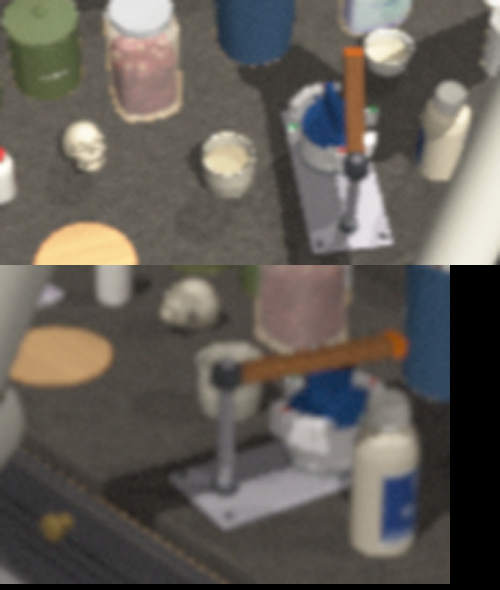

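The crop confirms the choice: the bar with its orange end lies over the blue cover, the bottle stands on its right (-y side) and the speckled pot on its left. So I push towards +y, starting with an approach at height with the gripper shut.

```bash
for i in 1 2 3 4 5; do :; done
python3 -m jog '[[[0.3,0.42,0],[0,0,0],1],[[0.6,0.84,0],[0,0,0],1],[[0.6,0.84,0],[0,0,0],1]]'
python3 -m jog '[[[0.3,0.42,0],[0,0,0],1],[[0.6,0.84,0],[0,0,0],1],[[0.6,0.84,0],[0,0,0],1]]'
python3 -m jog '[[[0.3,0.42,0],[0,0,0],1],[[0.6,0.84,0],[0,0,0],1],[[0.6,0.84,0],[0,0,0],1]]'
python3 -m jog '[[[0.3,0.42,0],[0,0,0],1],[[0.6,0.84,0],[0,0,0],1],[[0.6,0.84,0],[0,0,0],1]]'
python3 -m jog '[[[0.3,0.42,0],[0,0,0],1],[[0.6,0.84,0],[0,0,0],1],[[0.6,0.84,0],[0,0,0],1]]'
python3 -m jog '[[[0.3,0.38,0],[0,0,0],1],[[0.58,0.8,0],[0,0,0],1],[[0.58,0.8,0],[0,0,0],1],[[0.58,0.8,0],[0,0,0],1]]'
python3 - <<'E'
from h import *
s=read_state();print(s['position'],s['joints'],s['ee_rot'],s['gripper_width'])
for n in('scene','top'):
    d=cam(n); save(d,n+'1.png')
    P=cloud(d); f=d['frame'].astype(int); hsv=cv2.cvtColor(d['frame'],cv2.COLOR_RGB2HSV); H,S=hsv[...,0],hsv[...,1]
    z=P[...,2]; m=(abs(z-142)<12)&(S>110)&((H<18)|(H>170))&(P[...,0]>350)&(P[...,0]<620)&(abs(P[...,1])<120)
    cs=np.argwhere(m)[:,::-1]; w=onplane(d,cs,144)[:,:2]; print(n,len(w),cv2.minAreaRect(w.astype(np.float32)),w[w[:,0].argmax()],w[w[:,0].argmin()])
E
```

```text
clock: 0.5
position: [236.9, -512.5, 231.4]
ee_rot: [-0.144, 0.99, 0.001, 0.0]
contact_force: [-0.3, -0.2, 0.1]
gripper_width: 43.7
grasp_force: 0.0
clock: 0.8
position: [297.0, -429.0, 231.6]
ee_rot: [-0.144, 0.99, 0.0, 0.0]
contact_force: [0.1, -1.0, 0.5]
gripper_width: 0.2
grasp_force: 0.0
clock: 1.1
position: [357.1, -345.4, 231.5]
ee_rot: [-0.144, 0.99, -0.0, 0.0]
contact_force: [-0.1, 0.0, 0.1]
gripper_width: -0.1
grasp_force: 0.0
clock: 1.4
position: [417.3, -261.8, 231.5]
ee_rot: [-0.144, 0.99, -0.0, 0.001]
contact_force: [0.2, -0.5, 1.0]
gripper_width: -0.1
grasp_force: 0.0
clock: 1.7
position: [477.5, -178.1, 231.2]
ee_rot: [-0.143, 0.99, -0.0, 0.0]
contact_force: [0.1, -0.1, 0.2]
gripper_width: 0.5
grasp_force: 0.0
clock: 2.1
position: [533.1, -100.4, 230.8]
ee_rot: [-0.142, 0.99, -0.0, -0.001]
contact_force: [-0.3, -0.3, 0.5]
gripper_width: 0.1
grasp_force: 0.0
[ 533.10224346 -100.37666558  230.75173484] [ 1.12966797e-01  2.45669686e-01 -1.95491467e-01  1.17734812e-04
 -1.13105042e+00 -1.39954023e+00] [-1.41658399e-01  9.89915347e-01 -3.26058245e-05 -7.08876381e-04] 0.138
[... 352 characters left out ...]
e]
        ~~~^^^^^^
  File "h.py", line 6, in ray
    p=cv2.undistortPoints(np.array(uv,float).reshape(-1,1,2),d['K'],d['D'])[:,0]
      ~~~~~~~~~~~~~~~~~~~^^^^^^^^^^^^^^^^^^^^^^^^^^^^^^^^^^^^^^^^^^^^^^^^^^
cv2.error: OpenCV(4.12.0) /io/opencv/modules/calib3d/src/undistort.dispatch.cpp:347: error: (-215:Assertion failed) CV_IS_MAT(_src) && CV_IS_MAT(_dst) && (_src->rows == 1 || _src->cols == 1) && (_dst->rows == 1 || _dst->cols == 1) && _src->cols + _src->rows - 1 == _dst->rows + _dst->cols - 1 && (CV_MAT_TYPE(_src->type) == CV_32FC2 || CV_MAT_TYPE(_src->type) == CV_64FC2) && (CV_MAT_TYPE(_dst->type) == CV_32FC2 || CV_MAT_TYPE(_dst->type) == CV_64FC2) in function 'cvUndistortPointsInternal'
```

```bash
python3 -m jog '[[[0,0,-0.4],[0,0,0],1],[[0,0,-0.8],[0,0,0],1],[[0,0,-0.99],[0,0,0],1],[[0,0,-0.99],[0,0,0],1],[[0,0,-0.99],[0,0,0],1]]'
python3 -m jog '[[[0.02,0.14,0],[0,0,0],1],[[0.08,0.27,0],[0,0,0],1],[[0.14,0.41,0],[0,0,0],1],[[0.18,0.55,0],[0,0,0],1],[[0.21,0.70,0],[0,0,0],1]]'
python3 - <<'E'
from h import *
d=cam('scene'); save(d,'scene2.png'); im=d['frame'][170:290,210:370,::-1]; cv2.imwrite('pics/c2.png',cv2.resize(im,None,fx=4,fy=4,interpolation=cv2.INTER_CUBIC))
E
```

```text
clock: 2.7
position: [533.2, -101.2, 133.1]
ee_rot: [-0.141, 0.99, -0.0, 0.0]
contact_force: [0.5, -0.6, 0.9]
gripper_width: 0.1
grasp_force: 0.0
clock: 3.2
position: [554.6, -28.4, 132.6]
ee_rot: [-0.142, 0.99, -0.0, 0.0]
contact_force: [-1.1, -1.4, 0.6]
gripper_width: -0.1
grasp_force: 0.5
```

View pics/c2.png

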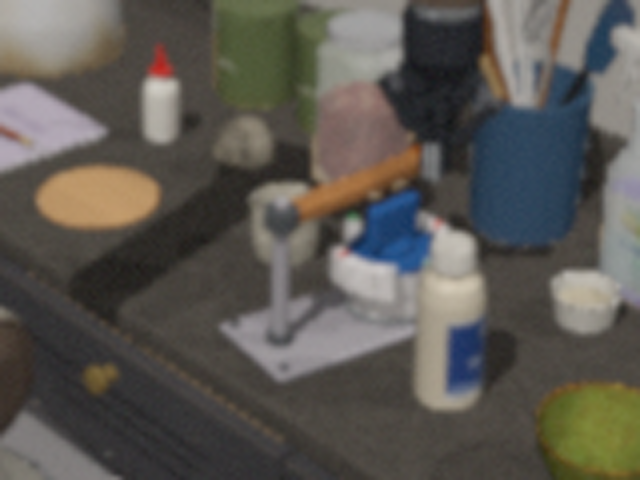

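The bar is swinging ahead of the fingers. In the crop its end is at (420,155), with the finger beside it at (430,160), very near the tip. I'll finish the arc slightly further inward.

```bash
python3 -m jog '[[[-0.04,0.14,0],[0,0,0],1],[[-0.08,0.28,0],[0,0,0],1],[[-0.09,0.42,0],[0,0,0],1],[[-0.10,0.56,0],[0,0,0],1],[[-0.14,0.70,0],[0,0,0],1],[[-0.18,0.83,0],[0,0,0],1]]'
python3 -m jog '[[[-0.06,0.13,0],[0,0,0],1],[[-0.12,0.25,0],[0,0,0],1],[[-0.20,0.37,0],[0,0,0],1],[[-0.28,0.48,0],[0,0,0],1],[[-0.34,0.55,0],[0,0,0],1],[[-0.39,0.60,0],[0,0,0],1],[[-0.39,0.60,0],[0,0,0],1]]'
python3 -m jog '[[[0.1,-0.2,0],[0,0,0],1],[[0.2,-0.3,0.4],[0,0,0],1],[[0.2,-0.3,0.9],[0,0,0],0],[[0.2,-0.6,0.99],[0,0,0],-1],[[0.2,-1,0.99],[0,0,0],-1],[[0.2,-1,0.99],[0,0,0],-1]]'
python3 - <<'E'
from h import *
for n in('scene','top'):
    d=cam(n); save(d,n+'3.png')
    P=cloud(d); hsv=cv2.cvtColor(d['frame'],cv2.COLOR_RGB2HSV); H,S=hsv[...,0],hsv[...,1]
    X,Y,z=np.moveaxis(P,2,0); m=(abs(z-142)<12)&(S>110)&((H<18)|(H>170))&(X>330)&(X<620)&(abs(Y)<200)
    cs=np.argwhere(m)[:,::-1]
    if len(cs)>20: w=onplane(d,cs,144)[:,:2]; r=cv2.minAreaRect(w.astype(np.float32)); print(n,len(w),r,cv2.boxPoints(r).round().tolist())
a=cv2.imread('pics/scene3.png')[150:300,220:370];b=cv2.imread('pics/top3.png')[150:270,200:400]
c=np.zeros((600,800,3),np.uint8);c[:400,:400]=cv2.resize(a,(400,400),interpolation=2);c[:240,400:]=cv2.resize(b,(400,240),interpolation=2);cv2.imwrite('pics/c3.png',c)
E
```

```text
clock: 3.85
position: [535.4, 54.1, 132.2]
ee_rot: [-0.141, 0.99, -0.0, -0.0]
contact_force: [-0.3, -0.5, 0.4]
gripper_width: -0.0
grasp_force: 0.5
clock: 4.55
position: [496.5, 113.7, 132.5]
ee_rot: [-0.142, 0.99, 0.0, 0.0]
contact_force: [0.0, -0.5, 1.3]
gripper_width: 0.2
grasp_force: 0.0
clock: 5.15
position: [516.9, 10.1, 232.0]
ee_rot: [-0.139, 0.99, 0.0, 0.001]
contact_force: [-0.3, 0.4, 0.1]
gripper_width: 58.1
grasp_force: 0.0
scene 129 ((442.7524719238281, 89.79402160644531), (165.40927124023438, 26.280208587646484), 55.309051513671875) [[385.0, 29.0], [406.0, 14.0], [501.0, 150.0], [479.0, 165.0]]
top 311 ((441.1395263671875, 85.26576232910156), (173.4459991455078, 33.481231689453125), 55.06199645996094) [[378.0, 24.0], [405.0, 5.0], [505.0, 147.0], [477.0, 166.0]]
```

View pics/c3.png

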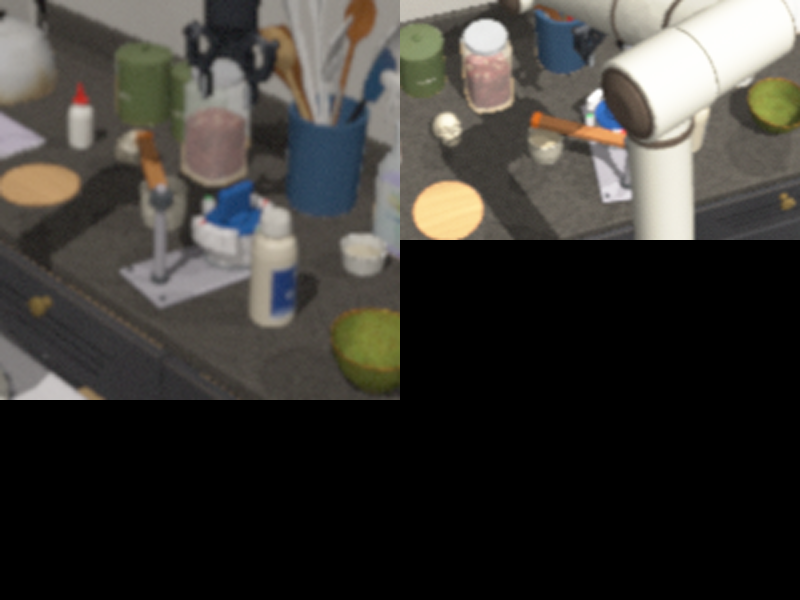

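The bar now points at about 55° in the world, and was at -20.5° before, so it has swung about 75°. In the crop it lies over the speckled pot, untouched, at (150,165), with the blue grip clear at (235,200). The arm hides the strainer in the top view, so I move it left to look.

```bash
python3 -m jog '[[[0,0.5,0],[0,0,0],-1],[[0,1,0],[0,0,0],-1]]'
python3 -m jog '[[[0,0.5,0],[0,0,0],-1],[[-0.2,1,0],[0,0,0],-1]]'
python3 -m jog '[[[0,0.5,0],[0,0,0],-1],[[-0.2,1,0],[0,0,0],-1],[[-0.2,1,0],[0,0,0],-1],[[-0.2,1,0],[0,0,0],-1]]'
cat > m2.py <<'E'
from h import *
import sys
for n in('scene','top'):
    d=cam(n); save(d,n+sys.argv[1]+'.png')
    P=cloud(d); hsv=cv2.cvtColor(d['frame'],cv2.COLOR_RGB2HSV); H,S,V=[hsv[...,i].astype(int) for i in range(3)]
    X,Y,z=np.moveaxis(P,2,0); roi=(X>380)&(X<600)&(Y>-130)&(Y<60)
    bl=roi&(H>100)&(H<125)&(S>110)
    m=bl&(z>118)&(z<133); cs=np.argwhere(m)[:,::-1]
    if len(cs)>4: w=onplane(d,cs,125)[:,:2]; print(n,'griptop',len(w),cv2.minAreaRect(w.astype(np.float32)),w.mean(0))
    m=bl&(z>70)&(z<90); q=P[m]; 
    if len(q): print(n,'disc',len(q),q.mean(0),q.min(0),q.max(0))
    for nm,mm in(('red',(S>70)&((H<8)|(H>172))),('green',(S>70)&(H>50)&(H<90))):
        k,l,st,ce=cv2.connectedComponentsWithStats((mm&roi&(z>50)&(z<100)).astype(np.uint8))
        for i in range(1,k): 
            if st[i,4]>2: print(n,nm,ce[i],st[i,4],P[l==i].mean(0).round(1))
    m=roi&(S<60)&(V>120)&(z>66)&(z<85); q=P[m]; print(n,'white',len(q),q.mean(0),q.min(0),q.max(0)) if len(q) else 0
    m=(X>330)&(X<620)&(Y>-150)&(Y<60)&(S<50)&(V>90)&(z>2)&(z<13); cs=np.argwhere(m)[:,::-1]; w=onplane(d,cs,8)[:,:2]; r=cv2.minAreaRect(w.astype(np.float32)); print(n,'plate',len(w),r)
E
python3 m2.py 4
python3 - <<'E'
import cv2,numpy as np
a=cv2.imread('pics/scene4.png')[205:265,270:330];b=cv2.imread('pics/top4.png')[185:255,275:345]
cv2.imwrite('pics/c4.png',np.hstack([cv2.resize(a,(400,400),interpolation=2),cv2.resize(b,(400,400),interpolation=2)]))
E
```

```text
clock: 5.45
position: [517.2, 113.8, 231.3]
ee_rot: [-0.14, 0.99, 0.0, 0.0]
contact_force: [1.4, -0.6, 0.6]
gripper_width: 85.1
grasp_force: 0.0
clock: 5.65
position: [499.1, 212.6, 230.7]
ee_rot: [-0.142, 0.99, -0.0, 0.0]
contact_force: [-0.0, 0.3, -0.2]
gripper_width: 85.3
grasp_force: 0.0
clock: 6.05
position: [477.4, 311.4, 230.6]
ee_rot: [-0.143, 0.99, -0.0, -0.0]
contact_force: [0.6, -0.5, 0.9]
gripper_width: 85.5
grasp_force: 0.0
scene griptop 14 ((494.1495361328125, -32.448123931884766), (12.140508651733398, 50.09076690673828), 82.39131927490234) [494.37904267 -31.19253349]
scene disc 86 [501.73203365 -31.33625548  78.25446223] [473.53599671 -66.00408657  70.11786368] [544.26435112  -1.62220137  89.82117838]
scene white 128 [479.19494935 -22.7995715   74.07097314] [382.29619655 -74.58377131  66.05370557] [565.3911238   44.37067233  82.77693008]
scene plate 506 ((484.8984375, -58.05864715576172), (186.4338836669922, 291.27801513671875), 82.20398712158203)
top white 3 [507.39106661 -29.84492976  74.47564499] [ 428.58402408 -129.90902876   71.58075588] [547.31568625  22.52455125  77.28139151]
top plate 161 ((465.7655029296875, -45.891502380371094), (210.814453125, 269.89520263671875), 89.20733642578125)
```

View pics/c4.png

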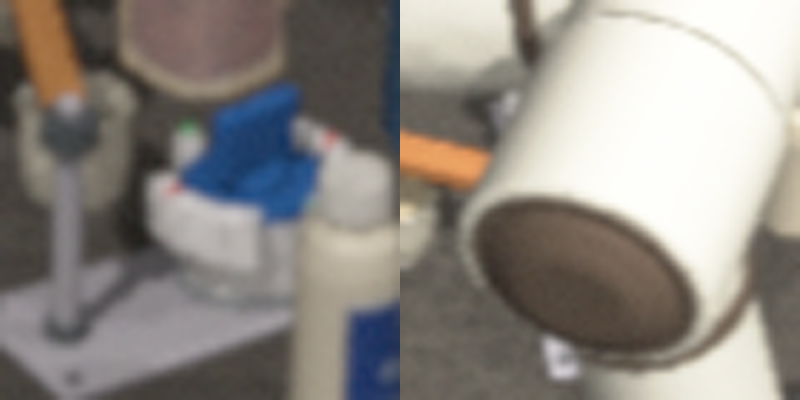

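The scene crop shows red dots at (178,187) and (332,137), a green dot at (190,130) and the blue grip ridge along (220,110)-(295,90). The top view is blocked by the elbow, so I swing the arm to the right, where the first view was clear.

```bash
python3 -m jog '[[[0,-0.5,0],[0,0,0],-1],[[0,-1,0],[0,0,0],-1]]'
python3 -m jog '[[[0,-0.5,0],[0,0,0],-1],[[0,-1,0],[0,0,0],-1]]'
python3 -m jog '[[[0,-0.5,0],[0,0,0],-1],[[0,-1,0],[0,0,0],-1]]'
python3 -m jog '[[[0,-0.5,0],[0,0,0],-1],[[0,-1,0],[0,0,0],-1]]'
python3 -m jog '[[[0,-0.5,0],[0,0,0],-1],[[0,-1,0],[0,0,0],-1]]'
python3 -m jog '[[[0,-0.5,0],[0,0,0],-1],[[0,-1,0],[0,0,0],-1]]'
python3 -m jog '[[[0,-0.5,0],[0,0,0],-1],[[0,-1,0],[0,0,0],-1],[[0,-1,0],[0,0,0],-1],[[0,-1,0],[0,0,0],-1]]' | head -2
python3 m2.py 5
python3 - <<'E'
import cv2,numpy as np
a=cv2.imread('pics/scene5.png')[205:265,270:330];b=cv2.imread('pics/top5.png')[180:250,280:350]
cv2.imwrite('pics/c5.png',np.hstack([cv2.resize(a,(400,400),interpolation=2),cv2.resize(b,(400,400),interpolation=2)]))
E
```

```text
clock: 6.35
position: [478.5, 207.7, 231.0]
ee_rot: [-0.142, 0.99, -0.0, -0.0]
contact_force: [1.2, 0.3, 0.6]
gripper_width: 85.3
grasp_force: 0.0
clock: 6.55
position: [478.0, 106.2, 231.6]
ee_rot: [-0.141, 0.99, 0.0, 0.0]
contact_force: [1.7, -0.2, 0.4]
gripper_width: 85.5
grasp_force: 0.0
clock: 6.75
position: [477.7, 6.1, 231.8]
ee_rot: [-0.14, 0.99, 0.0, 0.001]
contact_force: [1.4, 0.1, -0.5]
gripper_width: 85.8
grasp_force: 0.0
clock: 6.95
position: [477.5, -93.9, 231.9]
ee_rot: [-0.14, 0.99, -0.0, 0.001]
contact_force: [0.9, 0.5, 0.2]
gripper_width: 85.4
grasp_force: 0.0
clock: 7.15
position: [477.2, -193.9, 231.8]
ee_rot: [-0.14, 0.99, -0.0, 0.0]
contact_force: [0.6, 0.6, -0.6]
gripper_width: 85.4
grasp_force: 0.0
clock: 7.35
position: [476.9, -293.9, 231.7]
ee_rot: [-0.14, 0.99, -0.0, 0.0]
contact_force: [0.7, 0.6, 0.0]
gripper_width: 85.0
grasp_force: 0.0
clock: 7.75
position: [476.6, -392.7, 230.6]
scene griptop 17 ((493.0942687988281, -30.62149429321289), (11.388336181640625, 47.29841613769531), 87.07671356201172) [491.43826996 -29.93732224]
scene disc 92 [501.78790974 -2
[... 254 characters left out ...]

scene plate 497 ((456.9300537109375, -66.69049072265625), (168.36822509765625, 307.0617370605469), 34.91099548339844)
top griptop 30 ((501.4765930175781, -18.83559799194336), (58.065948486328125, 14.317891120910645), 0.8886492848396301) [497.4427667  -18.85375094]
top disc 124 [503.55251598 -15.16533501  75.17334426] [468.7914926  -58.39003373  70.12859929] [548.59484311  20.28944102  88.10979896]
top green [321.5 201.5] 4 [505.9 -76.   82.2]
top white 121 [500.47932771 -21.58321534  76.12793447] [382.2223896  -82.62016667  66.62992424] [569.21909171  36.62876341  84.57207656]
top plate 637 ((473.10986328125, -43.09617614746094), (290.60955810546875, 208.96018981933594), 0.0872991532087326)
```

View pics/c5.png

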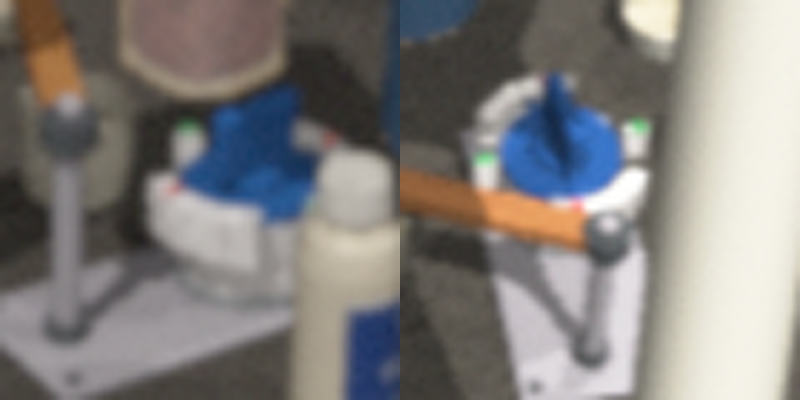

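```bash
cat > m3.py <<'E'
from h import *
S=cam('scene');T=cam('top')
for nm,d,uv in (('S red-',S,(296.7,233.05)),('S red+',S,(319.8,225.55)),('S green',S,(298.5,224.5)),('T red-',T,(311,216.4)),('T greenL',T,(294.9,208)),('T greenR',T,(321.7,202.2))):
    print(nm,onplane(d,[uv],78)[0].round(1))
def lines(pairs):
    for nm,a,b in pairs:
        A=[];B=[]
        for d,uv in((S,a),(T,b)):
            c,r=ray(d,[uv]); w=(r@d['R'])[0]; w/=np.linalg.norm(w); M=np.eye(3)-np.outer(w,w); A.append(M);B.append(M@c)
        X=np.linalg.solve(sum(A),sum(B)); print(nm,X.round(1),'err',[np.round(px(d,X)[0]-uv,1) for d,uv in((S,a),(T,b))])
lines([('red-',(296.7,233.05),(311,216.4)),('green',(298.5,224.5),(294.9,208)),('gripfar',(313.8,218.2),(307,193))])
for n,d in(('S',S),('T',T)):
    hsv=cv2.cvtColor(d['frame'],cv2.COLOR_RGB2HSV); P=cloud(d); H,Sa=hsv[...,0],hsv[...,1]
    roi=np.zeros(H.shape,bool)
    if n=='S': roi[212:240,292:325]=1
    else: roi[188:216,294:322]=1
    m=roi&(H>100)&(H<125)&(Sa>110)&(hsv[...,2]>40); q=P[m]
    cv2.imwrite(f'pics/m{n}.png',m*255)
    # disc on plane z=70
    cs=max(cv2.findContours(m.astype(np.uint8),0,1)[0],key=len)[:,0]; w=onplane(d,cs,70); print(n,m.sum(),'on z70',w[:,:2].min(0),w[:,:2].max(0))
    w=onplane(d,cs,125);print('  on z125',w[:,:2].min(0),w[:,:2].max(0)); 
    # bar post and pivot cap
    m=(P[...,2]>135)&(P[...,2]<165)&(Sa<70)&(P[...,0]>350)&(P[...,0]<420)&(abs(P[...,1])<50); print('  cap',m.sum(),P[m].mean(0))
    if n=='T': print(np.c_[P[198:216,308,:].round()])
E
python3 m3.py
```

```text
S red- [456.1 -15.3  78. ]
S red+ [563.  -32.8  78. ]
S green [507.   26.8  78. ]
T red- [453.3 -12.6  78. ]
T greenL [510.1  32.   78. ]
T greenR [505.4 -77.1  78. ]
red- [456.1 -13.8  76.3] err [array([-0.3,  0.3]), array([ 0. , -0.4])]
green [511.9  31.2  74.7] err [array([ 0.1, -0.1]), array([-0. ,  0.1])]
gripfar [536.  -24.7 116.8] err [array([ 0.1, -0.1]), array([-0. ,  0.2])]
S 242 on z70 [475.09262019 -66.09457215] [598.37203717  47.94124995]
  on z125 [ 407.2036812  -128.47201179] [522.61250552 -21.71663866]
  cap 59 [379.2373147   -4.96273142 145.21115835]
T 280 on z70 [471.78521572 -61.1647359 ] [572.45851563  19.7601413 ]
  on z125 [433.63195591 -40.66344672] [530.56380902  37.25391884]
  cap 66 [ 3.81940875e+02 -1.73401464e-01  1.47502510e+02]
[[509. -18. 121.]
 [506. -17. 119.]
 [501. -16. 119.]
 [498. -14. 117.]
 [499. -16. 110.]
 [500. -16. 103.]
 [494. -14. 104.]
 [501. -17.  89.]
 [496. -16.  89.]
 [491. -14.  90.]
 [496. -17.  76.]
 [493. -16.  74.]
 [490. -15.  71.]
 [486. -13.  71.]
 [482. -12.  70.]
 [481. -12.  66.]
 [470.  -7.  75.]
 [466.  -6.  73.]][ WARN:0@2.303] global loadsave.cpp:1063 imwrite_ Unsupported depth image for selected encoder is fallbacked to CV_8U.
```

Two-view results:

| Item | Estimate |
|---|---|
| Strainer axis | about (507.5, -22.5) |
| Strainer yaw | about -9.6° (red dots and pivot (382,0) agree) |
| Bar swing | only about 65° past straight |
| Grip direction | about -2° |

I'll nudge the bar about 12° further for margin, then go to the cover.

```bash
python3 -m jog '[[[0,0.5,0],[0,0,0],1],[[0,1,0],[0,0,0],1]]' | head -2
python3 -m jog '[[[0,0.5,0],[0,0,0],1],[[0,1,0],[0,0,0],1]]' | head -2
python3 -m jog '[[[0,0.5,0],[0,0,0],1],[[0,1,0],[0,0,0],1]]' | head -2
python3 -m jog '[[[0,0.5,0],[0,0,0],1],[[0,1,0],[0,0,0],1]]' | head -2
python3 -m jog '[[[0.2,0.35,0],[0,0,0],1],[[0.4,0.67,0],[0,0,0],1],[[0.4,0.67,0],[0,0,0],1]]' | head -2
python3 -m jog '[[[0,0,-0.4],[0,0,0],1],[[0,0,-0.8],[0,0,0],1],[[0,0,-0.99],[0,0,0],1],[[0,0,-0.99],[0,0,0],1]]' | head -2
python3 -m jog '[[[-0.1,0.14,0],[0,0,0],1],[[-0.2,0.28,0],[0,0,0],1],[[-0.28,0.37,0],[0,0,0],1],[[-0.35,0.45,0],[0,0,0],1],[[-0.42,0.50,0],[0,0,0],1],[[-0.48,0.55,0],[0,0,0],1],[[-0.48,0.55,0],[0,0,0],1]]'
python3 -m jog '[[[0.15,-0.15,0],[0,0,0],1],[[0.3,-0.4,0.2],[0,0,0],1],[[0.3,-0.4,0.6],[0,0,0],0],[[0.3,-0.6,0.99],[0,0,-0.05],-1],[[0.38,-1,0.99],[0,0,-0.1],-1],[[0.38,-1,0.99],[0,0,-0.1525],-1],[[0.38,-1,0.99],[0,0,-0.1525],-1]]'
python3 -m jog '[[[0,-0.3,-0.2],[0,0,0],-1],[[0,-0.57,-0.4],[0,0,0],-1],[[0,-0.57,-0.7],[0,0,0],-1],[[0,-0.57,-0.7],[0,0,0],-1],[[0,-0.57,-0.7],[0,0,0],-1]]'
python3 - <<'E'
from h import *
d=cam('scene'); save(d,'scene6.png'); P=cloud(d); hsv=cv2.cvtColor(d['frame'],cv2.COLOR_RGB2HSV); H,S=hsv[...,0],hsv[...,1]
X,Y,z=np.moveaxis(P,2,0); m=(abs(z-142)<12)&(S>110)&((H<18)|(H>170))&(X>330)&(X<620)&(abs(Y)<200)
w=onplane(d,np.argwhere(m)[:,::-1],144)[:,:2]; print(cv2.minAreaRect(w.astype(np.float32)))
cv2.imwrite('pics/c6.png',cv2.resize(d['frame'][180:270,240:360,::-1],None,fx=5,fy=5,interpolation=2))
s=read_state();print(s['position'],s['joints'],s['ee_rot'])
E
```

```text
clock: 8.15
position: [478.2, -289.2, 231.2]
clock: 8.35
position: [478.0, -187.8, 231.9]
clock: 8.55
position: [477.8, -87.7, 232.1]
clock: 8.75
position: [477.5, 12.3, 232.2]
clock: 9.05
position: [519.8, 80.8, 231.6]
clock: 9.45
position: [515.7, 75.9, 129.8]
clock: 10.15
position: [469.8, 131.9, 132.5]
ee_rot: [-0.142, 0.99, 0.0, 0.0]
contact_force: [-0.1, 0.5, 0.0]
gripper_width: -0.1
grasp_force: 0.0
clock: 10.85
position: [508.5, 30.5, 231.4]
ee_rot: [0.019, 1.0, 0.0, 0.0]
contact_force: [-0.3, -0.1, 0.5]
gripper_width: 72.2
grasp_force: 0.0
clock: 11.35
position: [508.7, -25.3, 161.4]
ee_rot: [0.017, 1.0, -0.0, -0.0]
contact_force: [0.5, -0.1, 0.8]
gripper_width: 85.1
grasp_force: 0.0
((419.58355712890625, 95.91593170166016), (177.51573181152344, 31.418495178222656), 66.43880462646484)
[509.40276639 -24.95466767 162.322386  ] [ 2.70171041e-01  2.54389101e-01 -3.72410582e-01  8.60225187e-04
 -9.42638508e-01 -1.87455698e+00] [ 1.65415238e-02  9.99862888e-01 -1.41736691e-04  7.49849201e-04]
```

View pics/c6.png

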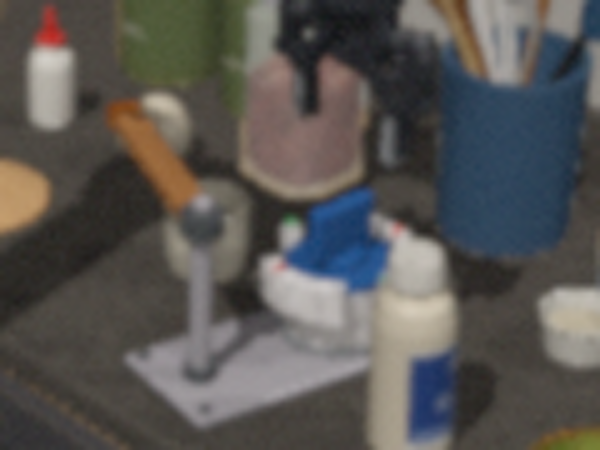

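The bar is now at about 66° in the world, some 76° aside. In the crop the open fingers at (310,95) and (390,150) straddle the blue grip at (345,220). I descend and grip.

```bash
python3 -m jog '[[[0,0,-0.2],[0,0,0],-1],[[0,0,-0.4],[0,0,0],-1],[[0,0,-0.55],[0,0,0],-1],[[0,0,-0.65],[0,0,0],-1],[[0,0,-0.71],[0,0,0],-1],[[0,0,-0.71],[0,0,0],-1]]'
python3 -m jog '[[[0,0,0],[0,0,0],0],[[0,0,0],[0,0,0],0.3],[[0,0,0],[0,0,0],0.5],[[0,0,0],[0,0,0],0.7],[[0,0,0],[0,0,0],1],[[0,0,0],[0,0,0],1],[[0,0,0],[0,0,0],1]]'
python3 - <<'E'
from h import *
s=read_state();print(s['position'],s['ee_rot'],s['contact_force'],s['wrist_torque'],s['gripper_width'])
E
```

```text
clock: 12.0
position: [508.7, -25.2, 90.4]
ee_rot: [0.017, 1.0, -0.0, 0.0]
contact_force: [0.1, -0.4, -0.1]
gripper_width: 85.6
grasp_force: 0.0
clock: 12.7
position: [509.5, -22.7, 91.3]
ee_rot: [0.018, 1.0, 0.002, 0.002]
contact_force: [-2.6, 12.1, 4.3]
gripper_width: 13.4
grasp_force: 62.3
[509.54671877 -22.73170429  91.26102833] [0.01786164 0.99983658 0.00215458 0.00177178] [-2.63118149 12.1027691   4.26158485] [3.94234439 0.89369328 0.04063201] 13.413413924523038
```

```bash
python3 -m jog '[[[0,0.025,0],[0,0,0],1],[[0,0.025,0],[0,0,0.04],1],[[0,0.025,0],[0,0,0.08],1],[[0,0.025,0],[0,0,0.12],1],[[0,0.025,0],[0,0,0.12],1]]'
python3 - <<'E'
from h import *
s=read_state();print(s['position'],s['ee_rot'],s['contact_force'],s['wrist_torque'],s['gripper_width'])
E
```

```text
clock: 13.2
position: [508.9, -22.1, 90.9]
ee_rot: [-0.108, 0.994, 0.001, 0.001]
contact_force: [-1.8, 5.4, 4.1]
gripper_width: 13.2
grasp_force: 61.9
[508.85240904 -22.07035149  90.92257253] [-1.08163047e-01  9.94132589e-01  6.81999269e-04  8.28525349e-04] [-1.77358487  5.41064488  4.08702555] [ 1.64685934  0.48111436 -0.0023254 ] 13.205255745546639
```

```bash
python3 -m jog '[[[0,0.02,0],[0,0,0.04],1],[[0,0.02,0],[0,0,0.08],1],[[0,0.02,0],[0,0,0.12],1],[[0,0.02,0],[0,0,0.16],1],[[0,0.02,0],[0,0,0.2],1],[[0,0.02,0],[0,0,0.24],1],[[0,0.02,0],[0,0,0.24],1]]'
python3 -m jog '[[[0,0,0],[0,0,0.04],1],[[0,0,0],[0,0,0.08],1],[[0,0,0],[0,0,0.12],1],[[0,0,0],[0,0,0.16],1],[[0,0,0],[0,0,0.207],1],[[0,0,0],[0,0,0.207],1],[[0,0,0],[0,0,0.207],1]]'
python3 - <<'E'
from h import *
s=read_state();print(s['position'],s['ee_rot'],s['contact_force'],s['wrist_torque'],s['gripper_width'])
q=s['ee_rot'];print('ydir',2*np.degrees(np.arctan2(q[1],q[0]))-90)
d=cam('scene'); save(d,'scene7.png')
E
```

```text
clock: 13.9
position: [508.8, -21.2, 90.8]
ee_rot: [-0.352, 0.936, -0.0, 0.0]
contact_force: [-0.3, -0.4, 2.9]
gripper_width: 13.2
grasp_force: 61.9
clock: 14.6
position: [508.8, -21.0, 90.8]
ee_rot: [-0.544, 0.839, -0.0, 0.0]
contact_force: [-0.6, 0.2, 4.4]
gripper_width: 13.2
grasp_force: 62.2
[508.84430339 -20.95529008  90.76889851] [-5.43668023e-01  8.39300200e-01 -2.64726537e-04  4.30644268e-04] [-0.62405721  0.23622246  4.43596158] [0.18948086 0.08233388 0.10497986] 13.16691277692558
ydir 155.8673853192424
```

Turned 68° with near-zero forces. I try a small lift and watch the force.

```bash
python3 -m jog '[[[0,0,0.03],[0,0,0],1],[[0,0,0.06],[0,0,0],1],[[0,0,0.06],[0,0,0],1]]'
```

```text
clock: 14.95
position: [508.4, -20.9, 96.2]
ee_rot: [-0.544, 0.839, 0.0, -0.0]
contact_force: [0.5, 1.3, -2.1]
gripper_width: 12.8
grasp_force: 61.2
```

It's free: the force is just the cover's weight. I lift it straight up and carry it over to the board.

```bash
python3 -m jog '[[[0,0,0.1],[0,0,0],1],[[0,0,0.25],[0,0,0],1],[[0,0,0.4],[0,0,0],1],[[0,0,0.58],[0,0,0],1]]' | head -2
python3 -m jog '[[[0,0,0.3],[0,0,0],1],[[0,0,0.58],[0,0,0],1],[[0,0,0.58],[0,0,0],1]]'
python3 -m jog '[[[-0.05,0.22,0],[0,0,0],1],[[-0.12,0.55,0],[0,0,0],1],[[-0.19,0.895,0],[0,0,0],1]]'
python3 -m jog '[[[-0.07,0.33,0],[0,0,0],1],[[-0.13,0.61,0],[0,0,0],1],[[-0.19,0.895,0],[0,0,0],1]]' | head -2
python3 -m jog '[[[-0.07,0.33,0],[0,0,0],1],[[-0.13,0.61,0],[0,0,0],1],[[-0.19,0.895,0],[0,0,0],1]]'
python3 -m jog '[[[-0.07,0.33,0],[0,0,0],1],[[-0.13,0.61,0],[0,0,0],1],[[-0.19,0.895,0],[0,0,0],1],[[-0.19,0.895,0],[0,0,0],1],[[-0.19,0.895,0],[0,0,0],1]]'
python3 -m jog '[[[0,0,-0.3],[0,0,0],1],[[0,0,-0.6],[0,0,0],1],[[0,0,-0.9],[0,0,0],1],[[0,0,-0.9],[0,0,0],1]]'
python3 - <<'E'
from h import *
d=cam('scene'); save(d,'scene8.png'); e=cam('top'); save(e,'top8.png')
a=d['frame'][160:270,190:350,::-1];b=e['frame'][180:310,160:340,::-1]
cv2.imwrite('pics/c8.png',np.vstack([cv2.resize(a,(436,300),interpolation=2),cv2.resize(b,(436,300),interpolation=2)]))
for n,d in(('S',d),('T',e)):
    z=cloud(d); hsv=cv2.cvtColor(d['frame'],cv2.COLOR_RGB2HSV);H,S,V=[hsv[...,i] for i in range(3)]
    m=(abs(z[...,2]-5)<8)&(H>8)&(H<25)&(S>60)&(V>60)&(z[...,0]<520)&(z[...,0]>340)&(abs(z[...,1]-337)<90)
    w=onplane(d,np.argwhere(m)[:,::-1],5)[:,:2].astype(np.float32); print(n,len(w),cv2.minEnclosingCircle(w))
    m=(H>100)&(H<125)&(S>110)&(z[...,0]<520)&(z[...,0]>340)&(abs(z[...,1]-337)<90)&(z[...,2]>40); print(m.sum(), z[m].mean(0),z[m].min(0),z[m].max(0)) if m.sum() else 0
E
```

```text
clock: 15.35
position: [507.0, -21.6, 154.7]
clock: 15.65
position: [510.1, -21.2, 216.8]
ee_rot: [-0.545, 0.839, -0.002, 0.003]
contact_force: [0.1, -0.9, -1.5]
gripper_width: 13.1
grasp_force: 61.5
clock: 15.95
position: [487.8, 68.3, 211.3]
ee_rot: [-0.544, 0.839, 0.0, -0.002]
contact_force: [0.2, 0.3, -2.0]
gripper_width: 13.6
grasp_force: 61.2
clock: 16.25
position: [468.8, 158.2, 211.3]
clock: 16.55
position: [449.9, 247.5, 211.2]
ee_rot: [-0.545, 0.839, -0.0, -0.002]
contact_force: [-0.4, 0.4, -1.6]
gripper_width: 13.4
grasp_force: 61.1
clock: 17.05
position: [431.5, 336.3, 211.1]
ee_rot: [-0.545, 0.838, -0.001, -0.002]
contact_force: [0.1, 0.0, -2.2]
gripper_width: 13.3
grasp_force: 61.3
clock: 17.45
position: [430.1, 332.7, 117.9]
ee_rot: [-0.544, 0.839, -0.002, -0.006]
contact_force: [-0.1, -0.9, -1.6]
gripper_width: 12.7
grasp_force: 61.0
S 437 ((429.42193603515625, 336.1871032714844), 77.19622802734375)
164 [420.9480448  316.57339586 103.96574777] [385.01110243 280.51503261  83.96749939] [468.71504128 376.59122329 150.34515087]
T 662 ((433.2996520996094, 339.7150573730469), 69.5975570678711)
286 [419.47145454 333.36099724 110.60316862] [380.86838156 291.09852085  90.58745447] [456.75707539 380.845697   208.29249493]
```

View pics/c8.png

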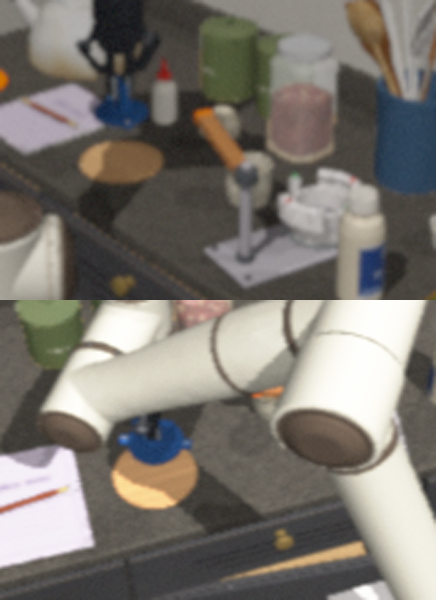

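The cover hangs level at (120,110) in the upper part, in front of the board at (120,160), and the housing is left open. I lower it slowly.

```bash
python3 -m jog '[[[0,0,-0.25],[0,0,0],1],[[0,0,-0.45],[0,0,0],1],[[0,0,-0.58],[0,0,0],1],[[0,0,-0.66],[0,0,0],1],[[0,0,-0.71],[0,0,0],1],[[0,0,-0.74],[0,0,0],1],[[0,0,-0.76],[0,0,0],1],[[0,0,-0.76],[0,0,0],1],[[0,0,-0.76],[0,0,0],1]]'
```

```text
clock: 18.45
position: [432.7, 337.2, 46.8]
ee_rot: [-0.545, 0.839, 0.0, 0.0]
contact_force: [-0.3, -0.1, -2.5]
gripper_width: 13.0
grasp_force: 61.4
```

```bash
python3 -m jog '[[[0,0,-0.01],[0,0,0],1],[[0,0,-0.02],[0,0,0],1],[[0,0,-0.03],[0,0,0],1],[[0,0,-0.03],[0,0,0],1]]'
```

```text
clock: 18.85
position: [432.5, 337.1, 43.8]
ee_rot: [-0.545, 0.839, -0.0, 0.0]
contact_force: [-1.5, -1.4, 3.6]
gripper_width: 13.2
grasp_force: 61.8
```

```bash
python3 -m jog '[[[0,0,0],[0,0,0],0.5],[[0,0,0],[0,0,0],0],[[0,0,0],[0,0,0],-0.6],[[0,0,0],[0,0,0],-0.6],[[0,0,0],[0,0,0],-0.6]]'
python3 -m jog '[[[0,0,0.1],[0,0,0],-0.6],[[0,0,0.3],[0,0,0],-0.6],[[0,0,0.6],[0,0,0],-0.6],[[0,0,1],[0,0,0],-0.6]]' | head -2
python3 -m jog '[[[0,0,0.5],[0,0,0],-0.6],[[0,0,1],[0,0,0],-0.6],[[0,0,1],[0,0,0],-0.6]]' | head -2
python3 -m jog '[[[0,-0.5,0],[0,0,0],-0.6],[[0,-1,0],[0,0,0],-0.6]]' | head -2
python3 -m jog '[[[0,-0.5,0],[0,0,0],-0.6],[[0,-1,0],[0,0,0],-0.6]]' | head -2
python3 -m jog '[[[0,-0.5,0],[0,0,0],-0.6],[[0,-1,0],[0,0,0],-0.6]]' | head -2
python3 -m jog '[[[0,-0.5,0],[0,0,0],-0.6],[[0,-1,0],[0,0,0],-0.6]]' | head -2
python3 -m jog '[[[0,-0.5,0],[0,0,0],-0.6],[[0,-1,0],[0,0,0],-0.6],[[0,-1,0],[0,0,0],-0.6],[[0,-1,0],[0,0,0],-0.6]]'
python3 - <<'E'
from h import *
d=cam('scene'); e=cam('top')
cv2.imwrite('pics/c9.png',np.vstack([cv2.resize(d['frame'][160:270,190:350,::-1],(436,300),interpolation=2),cv2.resize(e['frame'][170:310,80:400,::-1],(686,300),interpolation=2)[:,100:536]]))
for n,d in(('S',d),('T',e)):
    z=cloud(d); hsv=cv2.cvtColor(d['frame'],cv2.COLOR_RGB2HSV);H,S,V=[hsv[...,i] for i in range(3)]
    near=(z[...,0]<520)&(z[...,0]>340)&(abs(z[...,1]-337)<90)
    m=near&(H>100)&(H<125)&(S>110); print(n,m.sum(), z[m].mean(0),z[m].min(0),z[m].max(0))
    g=m&(z[...,2]>65);w=onplane(d,np.argwhere(g)[:,::-1],78)[:,:2]; print(' grip',len(w),w.mean(0))
E
```

```text
clock: 19.35
position: [432.5, 337.0, 43.3]
ee_rot: [-0.545, 0.839, 0.0, 0.0]
contact_force: [-0.6, 0.1, 0.5]
gripper_width: 68.0
grasp_force: 0.0
clock: 19.75
position: [431.7, 336.0, 143.6]
clock: 20.05
position: [435.5, 339.7, 252.7]
clock: 20.25
position: [432.1, 236.5, 243.8]
clock: 20.45
position: [431.9, 135.2, 243.9]
clock: 20.65
position: [431.9, 35.1, 244.1]
clock: 20.85
position: [431.9, -65.0, 244.2]
clock: 21.25
position: [432.0, -164.2, 243.5]
ee_rot: [-0.543, 0.84, 0.0, 0.0]
contact_force: [-0.4, 0.5, -0.1]
gripper_width: 68.2
grasp_force: 0.0
S 184 [423.40656539 323.55551959  32.03692799] [389.40824358 283.98436174  -1.31570777] [494.66486087 399.6990535   75.33552643]
 grip 19 [414.01494262 310.96932422]
T 315 [422.88266421 338.63702475  37.63555828] [389.80999706 296.71339521  12.56604243] [461.47165179 382.40388132  81.81876922]
 grip 48 [425.38015379 335.43126033]
```

View pics/c9.png

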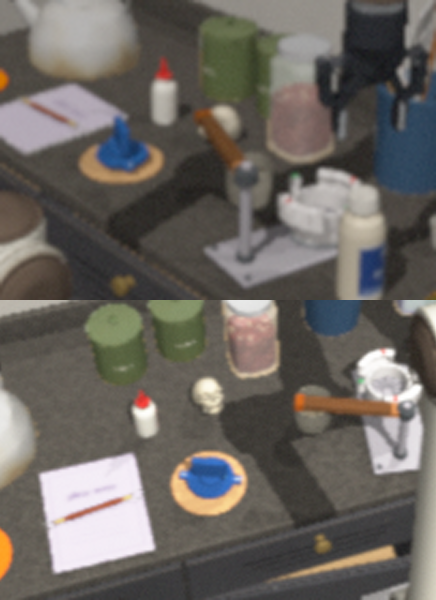

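The cover stands upright in the middle of the light wood board (upper part (122,155), lower part (208,480)). The bar is aside, the housing is open and nothing else has moved.

```bash
python3 -c "
from bench import *
print(job_done())"
```

```text
the job is handed in; nothing more can be done
None
```

I handed the job in at about 21 s: the keeper bar is roughly 76° aside on the side away from the bottle, and the blue cover is off and standing grip-up in the middle of the light wood board. In the last pictures nothing else had been shifted.

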